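# Turn the kettle's hob plate off and move the kettle to the trivet

## Task

The kettle has boiled: turn off the hob plate it stands on, by turning the knob in front of that plate fully anticlockwise to its stop. Then lift the kettle by its top handle, keep it upright, and set it down gently with its whole base on the round cork trivet. The lidded pot goes on simmering, so leave it and its knob as they are, and do not disturb the other things on the worktop.

Things in the scene. Friction and masses are not known exactly. Their poses are not given: they have to be found in the camera images.
- hob: white two-plate table hob, fixed, 320 mm (x) by 420 mm (y), white top 65 mm above the worktop. Origin: centre of its underside. x points away from the robot across its depth, y to its left. Two round dark plates 160 mm wide at x +65 mm, y +100 mm (left) and y -100 mm (right), their tops 77 mm above the worktop; the knobs stand at x -115 mm, y +100 and -100 mm.
- knob_left (a joint): angle (rad) of the left (+y) knob, on the hob's strip nearest the robot, in front of the left (+y) plate, which it controls. 0 = off, the anticlockwise end stop (seen from above), pointer over the short black bar mark on the steel ring around it, towards the robot (the hob's -x); grows turning clockwise, 4.0 = full heat. It stays where it is left; friction about 0.04 N m.
- knob_left_grip (a point): on the left (+y) knob's upright axis, 37 mm above the hob's white top, at the height to grip. Black knob: 60 mm disc under an upright grip bar 57 mm long, 14 mm thick, 32 mm high; the bar's top is 7 mm above this point, the disc's 23 mm below. x runs along the bar and turns with the knob; -x is the pointer end (white line on top).
- knob_left_tip (a point): pointer end of the left (+y) knob's grip bar, on the bar's top, 27 mm from the axis.
- knob_right (a joint): angle (rad) of the right (-y) knob, on the hob's strip nearest the robot, in front of the right (-y) plate, which it controls. 0 = off, the anticlockwise end stop (seen from above), pointer over the short black bar mark on the steel ring around it, towards the robot (the hob's -x); grows turning clockwise, 4.0 = full heat. It stays where it is left; friction about 0.04 N m.
- knob_right_grip (a point): on the right (-y) knob's upright axis, 37 mm above the hob's white top, at the height to grip. Black knob: 60 mm disc under an upright grip bar 57 mm long, 14 mm thick, 32 mm high; the bar's top is 7 mm above this point, the disc's 23 mm below. x runs along the bar and turns with the knob; -x is the pointer end (white line on top).
- knob_right_tip (a point): pointer end of the right (-y) knob's grip bar, on the bar's top, 27 mm from the axis.
- plate_left (a point): centre of the top of the left (+y) plate, 180 mm behind the left knob.
- plate_right (a point): centre of the top of the right (-y) plate, 180 mm behind the right knob.
- kettle: steel kettle, loose, 0.5 to 0.85 kg, standing on the left or the right plate. Origin: centre of its round base (138 mm wide; body at most 144 mm wide, 106 mm high, small lid knob up to 120 mm). The spout is at its +x, tip about 110 mm from the centre and 111 mm high. z is up.
- kettle_handle (a point): middle of the kettle's straight black grip bar, 170 mm above the kettle's base, over its centre. The bar is 96 mm long along the kettle's x axis (the spout's direction), 20 mm wide and 20 mm thick; 40 mm free under it. Two thin steel uprights hold its ends.
- pot: low steel lidded pot with two ear handles, loose, 1.3 kg, on the other plate. Origin: centre of its base. 146 mm wide over the lid, ears to 91 mm either side along its y, 88 mm high with the lid's knob. Not to be moved.
- trivet_top (a point): centre of the top of the round cork trivet, 200 mm wide, 14 mm thick, fixed on the worktop on the robot's left. z up.
- trivet: the same cork trivet; origin at the centre of its underside.
- mug: white mug, 82 mm wide, 95 mm high, loose bystander near the trivet; origin at the centre of its base.
- mug2: white mug, 82 mm wide, 90 mm high, loose bystander right of the hob; origin at the centre of its base.
- spoon: wooden spoon 240 mm long, lying on the worktop to the robot's right, loose bystander; origin at its middle.
Things that resemble listed ones, but are neither listed nor needed, are in the scene too. There is more than one size of the trivet; the job needs the smaller.

How it is judged:
By the outcome, as a careful person would: the job done as asked, in the order asked, and still so for the second after the job is handed in, with the robot touching nothing.
It also fails if it takes over 72 s, if anything falls off the work surface, if the arm or the gripper's body presses on something with over 40 N, if the wrist force passes 120 N, or if a joint passes its speed limit or range.

## Robot

A 7-joint arm with a two-finger parallel gripper is mounted at the origin on the work surface. World frame = base frame: x ahead of the robot, y to its left, z up, the work surface at z = 0. Lengths are in mm, angles in rad, forces in N, time in s.
With the tool pointing down it reaches from about 400 to 900 mm from the base axis. Payload 5.5 kg.
Tool frame: the origin (TCP) lies midway between the tips of the shut fingers; the grasp point (between the pads) lies 19 mm behind it (env.pinch_z is the distance from the TCP to the grasp point, in mm); z points along the fingers, y is the line along which they close (so a half turn about z gives the same grasp; the last joint's range is limited). The gripper opens to 85 mm and grips with 20 to 120 N. Pads are 22 mm wide; open, the fingers measure 114 mm over their backs; the gripper's body (76 mm by 85 mm) begins 54 mm behind the grasp point. The pads swing forward as they close: fully open they stand 13 mm farther back than shut.
Start: joints at [-0.919, 0.501, -0.427, 1.55, 0.221, 1.138, -0.21], TCP at [246.364, 601.502, 231.31] pointing down, gripper open.
Joint ranges: [-2.88, 2.88], [-0.31, 2.03], [-1.54, 1.56], [0.2, 2.42], [-1.41, 4.55], [0.19, 2.02], [-2.57, 2.57]. Speed limits (rad/s): [2.57, 2.57, 3.14, 3.14, 3.14, 3.14, 3.14].

## Interface

Orientations are given as a unit quaternion [w, x, y, z].
In Python, from station import env gives the robot as it stands. The module is installed in compiled form; this text tells all that it offers. Calls block until the motion is done:
- env.move_to(position, orientation): joint-space move of the TCP to a pose.
- env.move_l(position, frame=None, max_speed=150): straight line of the TCP; frame=None keeps the orientation; max_speed is the mean speed in mm/s.
- env.move_j(angles): joint-space move.
- env.open_gripper() and env.close_gripper(): open the fingers fully, or close them until they stop; the grip force is fixed at half the most.
- env.pause(seconds).
- env.solve_ik(position, orientation): joint angles nearest the present ones, or None.
- env.state(): the state.
- env.grab_frame(name): name is "scene" or "side" or "wrist"; returns a dict with "image" (400x640x3 uint8, red, green, blue), "fx", "fy", "cx", "cy" (pixels), "R" (3x3) and "t" (3): a world point X has camera coordinates R X + t. Camera axes: x right, y down, z forward; pixel columns grow to the right and rows downward; lengths in mm; the calibration is good to about 2 mm. A picture is of the moment at which its call begins. There is no depth.
A pose or a line that the arm cannot do raises env.IKError and nothing moves.
- env.job_done(): hands the job in; it is judged then, once.
The state is a dict: "t": time; "qpos": joint angles; "joint_vel": joint speeds; "tau": joint torques, N m; "eef_pos": TCP position; "ee_rot": TCP orientation; "force": force on the tool from outside, world axes, zero at the start; "moment": the same for the moment, N m; "grip_width": finger opening in mm; "grasp_force": force on a finger pad.
Only numpy, scipy, OpenCV 4.12 (cv2) and the standard library are available. Lean on these libraries where they do the work, as an engineer would, in place of code of your own. Each camera call takes 0.05 s, during which the arm holds its last target. There are 200 camera calls.

## Working session

There is one attempt and no reset: what is moved stays moved. The work goes in short steps, each a Python script; the robot and the scene stay as the last script left them, time stands still between calls to the robot, and variables do not carry over. Pictures are saved under pics/ and viewed, at most 10 in all, crops included, and the job is handed in when it is done.

```bash
mkdir -p pics
cat > h.py <<'E'
from station import env
import numpy as np, cv2, json
def grab(name,fn):
    f=env.grab_frame(name); cv2.imwrite(fn,f["image"][:,:,::-1])
    json.dump({k:np.array(f[k]).tolist() for k in("fx","fy","cx","cy","R","t")},open(fn+".json","w")); return f
def ray(c,u,v,z):
    R=np.array(c["R"]);t=np.array(c["t"]);d=R.T@np.array([(u-c["cx"])/c["fx"],(v-c["cy"])/c["fy"],1]);o=-R.T@t
    return o+d*(z-o[2])/d[2]
def proj(c,X):
    p=np.array(c["R"])@np.array(X)+np.array(c["t"]); return np.array([c["fx"]*p[0]/p[2]+c["cx"],c["fy"]*p[1]/p[2]+c["cy"]])
def load(fn): return json.load(open(fn+".json"))
E
python3 - <<'E'
from h import *
for n in("scene","side"):
    f=grab(n,f"pics/{n}0.png"); print(n,-np.array(f["R"]).T@f["t"],np.array(f["R"])[2],f["fx"])
s=env.state();print(s["t"],s["ee_rot"],s["grip_width"],env.pinch_z)
E
```

```text
scene [1078.5935888    -1.9952831  1186.33774082] [-0.51122342 -0.06554537 -0.85694481] 363.3305993579144
side [  124.4057463  -1114.43400497  1132.29353076] [ 0.22732743  0.71816896 -0.65768959] 439.89958394062586
0.1 [-1.97590505e-04  1.93154535e-01  9.81167950e-01 -8.60868653e-04] 85.52445311683928 18.700000000000003
```

View pics/scene0.png

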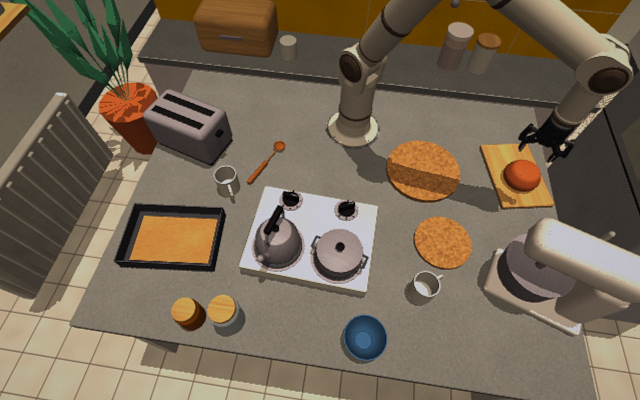

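View pics/side0.png

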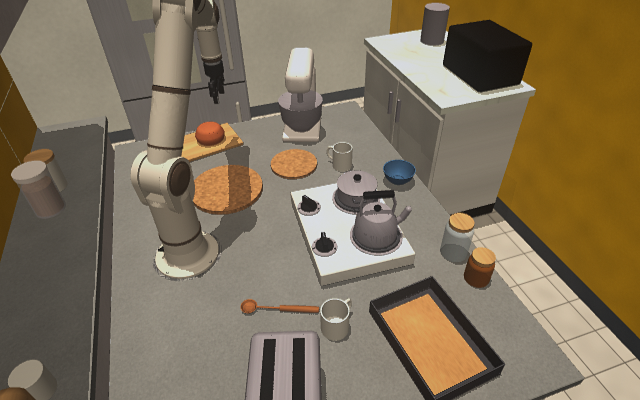

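The scene view shows the kettle at (278,240) on the right (-y) plate, with its knob at (290,198). The pot is at (339,252) and its knob at (347,208). There are two cork trivets, a large one at (423,170) and a smaller one at (442,242) by the mug. The smaller one fits the description, and I'll confirm it in an enlarged crop.

Run:
```python
from h import *
a=cv2.imread("pics/scene0.png");cv2.imwrite("pics/c1.png",cv2.resize(a[140:300,225:485],(780,480),interpolation=cv2.INTER_CUBIC))
a=cv2.imread("pics/side0.png");cv2.imwrite("pics/c2.png",cv2.resize(a[140:295,265:425],(619,600),interpolation=cv2.INTER_CUBIC))
```

```text
(no output)
```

View pics/c1.png

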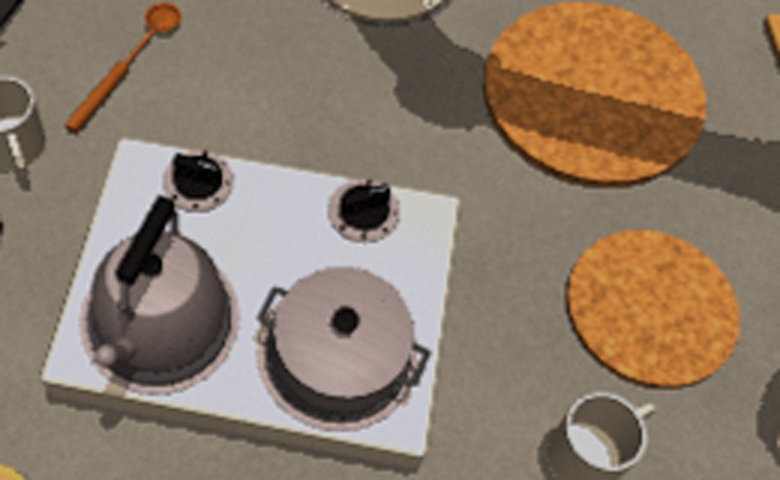

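View pics/c2.png

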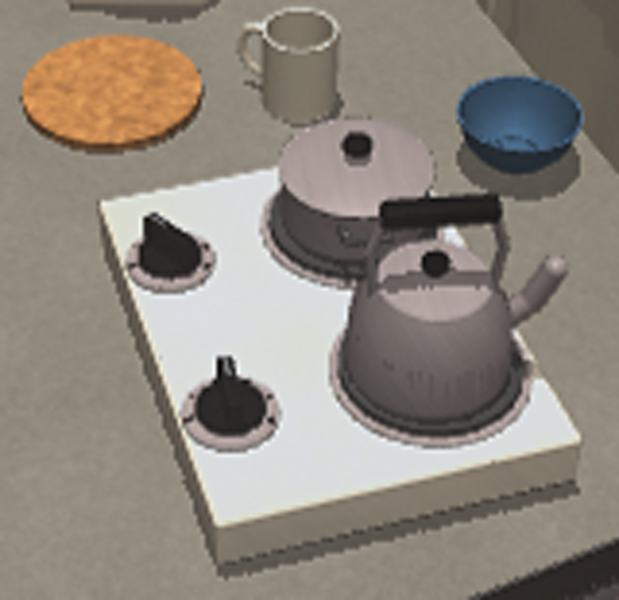

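Run:
```python
from h import *
A=load("pics/scene0.png");B=load("pics/side0.png")
a=lambda u,v,z:ray(A,225+(u+.5)/3-.5,140+(v+.5)/3-.5,z).round(1)[:2]
b=lambda u,v,z:ray(B,265+(u+.5)/3.869-.5,140+(v+.5)/3.871-.5,z).round(1)[:2]
P=np.array([a(122,140,65),a(458,198,65),a(425,450,65),a(44,383,65)]);print("hob A",P)
Q=np.array([b(220,525,65),b(100,203,65),b(580,440,65)]);print("hob B",Q)
M=np.array([[-160,-210],[-160,210],[160,210],[160,-210]],float)
def fit(M,P):
    m,p=M.mean(0),P.mean(0);H=(M-m).T@(P-p);th=np.arctan2(H[0,1]-H[1,0],H[0,0]+H[1,1]);R=np.array([[np.cos(th),-np.sin(th)],[np.sin(th),np.cos(th)]])
    return th,R,p-R@m
for n,(m,p) in dict(A=(M,P),B=(M[[0,1,3]],Q),AB=(np.r_[M,M[[0,1,3]]],np.r_[P,Q])).items():
    th,R,o=fit(m,p);print(n,th,o,"knobR",o+R@[-115,-100],"plateR",o+R@[65,-100],"knobL",o+R@[-115,100])
print("trivet",a(654,305,14),b(113,90,14))
print("handle A",a(165,200,257),a(128,280,257),a(152,241,252),"B",b(380,204,257),b(500,199,257))
print("mug rim",a(607,432,95),b(300,30,95))
```

```text
hob A [[ 393.3 -288.1]
 [ 412.7  123.2]
 [ 720.9  108.2]
 [ 709.  -302.4]]
hob B [[ 390.4 -293.9]
 [ 409.4  119.4]
 [ 700.7 -309.4]]
A -0.041312931247430476 [558.975 -89.775] knobR [ 439.94300661 -184.94003848] plateR [ 619.78942021 -192.37425095] knobL [448.20324268  14.88930997]
B -0.0508720444113977 [556.99050982 -94.10256482] knobR [ 437.05427523 -188.12543244] plateR [ 616.82140862 -197.27845129] knobL [447.22429618  11.61582688]
AB -0.04490242022633802 [557.95215269 -91.48480594] knobR [ 438.579333   -186.22196823] plateR [ 618.39790302 -194.30168814] knobL [447.55679956  13.57644291]
trivet [492.4 366. ] [489.5 358.9]
handle A [ 572.5 -182.2] [ 662.3 -199.2] [ 616.2 -186.4] B [ 566.6 -179.7] [ 658.1 -206.5]
mug rim [684.  288.6] [680.7 286.1]
```

```bash
cat >> h.py <<'E'
def down(th): # tool x axis at world angle th
    return np.array([0,np.cos(th/2),np.sin(th/2),0])
def st():
    s=env.state();print("t%.1f"%s["t"],np.round(s["eef_pos"],1),"q",np.round(s["qpos"],2),"F",np.round(s["force"],1),"w%.1f gf%.1f"%(s["grip_width"],s["grasp_force"]));return s
E
python3 - <<'E'
from h import *
s=env.state();env.move_l([246,601,350])
for d in range(-180,180,30):
    q=env.solve_ik([438,-186,350],down(np.radians(d))); print(d,None if q is None else np.round(q,2))
E
```

```text
-180 [-0.13  0.04  0.49  1.84 -0.02  1.26  1.94]
-150 [-0.13  0.04  0.5   1.84 -0.02  1.26  2.47]
-120 None
-90 [-0.97  0.24  1.54  1.85 -0.25  1.29 -2.51]
-60 [-0.93  0.13  1.4   1.85 -0.13  1.27 -2.11]
-30 [-0.51  0.05  0.9   1.85 -0.04  1.26 -1.7 ]
0 [-0.09  0.05  0.45  1.84 -0.02  1.26 -1.2 ]
30 [-0.09  0.05  0.46  1.84 -0.02  1.26 -0.68]
60 [-0.09  0.05  0.46  1.84 -0.02  1.26 -0.15]
90 [-0.09  0.05  0.46  1.84 -0.02  1.26  0.37]
120 [-0.09  0.05  0.46  1.84 -0.02  1.26  0.89]
150 [-0.11  0.05  0.47  1.84 -0.02  1.26  1.42]
```

Run:
```python
from h import *
env.move_to([438,-186,330],down(np.radians(70)));st()
f=grab("wrist","pics/w1.png");print(-np.array(f["R"]).T@f["t"],proj(f,[438,-186,109]))
```

```text
t3.9 [ 438.6 -185.1  329.9] q [-0.09  0.06  0.46  1.87 -0.03  1.22  0.03] F [1.2 0.1 0.1] w85.1 gf0.0
[ 461.85235673 -122.70283325  471.62346515] [318.9910211  178.31499267]
```

View pics/w1.png

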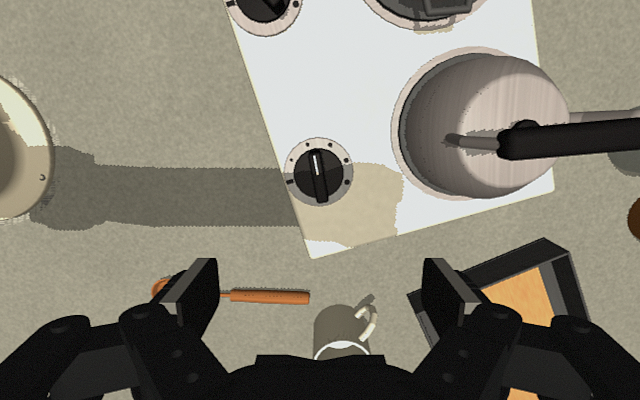

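The wrist view shows the kettle's knob. Its pointer end is at (315,150) with the white line, its tail at (322,200), its disc centre at about (319,174), and its off mark at (291,181).

Run:
```python
from h import *
c=load("pics/w1.png")
p=ray(c,315,150,109);q=ray(c,322,201,109);m=ray(c,291,181,66)
d=p-q;print(p,q,(p+q)/2,np.linalg.norm(d),"ptr ang",np.degrees(np.arctan2(d[1],d[0])))
k=ray(c,318.5,173.5,72);print("ring",ray(c,318.5,172,66),k,"mark",m)
d=m-k;print("mark ang",np.degrees(np.arctan2(d[1],d[0])))
print("hob corner",ray(c,311,258,65),ray(c,554,190,65))
# kettle bar top
for u,v in((500,144),(640,133)):print(ray(c,u,v,257))
```

```text
[ 444.40667735 -155.86076099  109.        ] [ 432.46025037 -211.06690325  109.        ] [ 438.43346386 -183.46383212  109.        ] 56.48393808136431 ptr ang 77.78965254797092
ring [ 437.25163145 -186.02092647   66.        ] [ 436.9997039  -186.78193649   72.        ] mark [ 401.9658987  -185.02725704   66.        ]
mark ang 177.13271832991458
hob corner [ 389.52955102 -288.95239758   65.        ] [ 702.12729785 -305.72478869   65.        ]
[ 561.81174047 -178.23373219  257.        ]
[ 645.0408125  -201.14804514  257.        ]
```

The pointer is at 78° and the off mark at 177.4°, so the knob needs about 99.6° anticlockwise. I'll grip the bar and turn it with joint 7 only.

Run:
```python
from h import *
c=[438,-185]
env.move_to([*c,200],down(np.radians(78)));env.move_l([*c,86],max_speed=100);st()
env.close_gripper();st()
s=env.state();q=list(s["qpos"]);q0=q[6]
for d in(25,50,75,92,99,103):
    q[6]=q0+np.radians(d);env.move_j(q);s=env.state();print(d,round(s["t"],1),np.round(s["force"],1),np.round(s["moment"],2),np.degrees(s["qpos"][6]-q0).round(1))
```

```text
t5.8 [ 438.5 -185.2   86.6] q [ 0.01  0.4   0.4   2.11 -0.24  0.67  0.36] F [ 0.2 -0.3  0.2] w85.3 gf0.0
t6.5 [ 436.6 -184.4   86.1] q [ 0.01  0.4   0.4   2.12 -0.24  0.67  0.36] F [-4.   1.4  7.8] w12.6 gf59.0
25 7.0 [-2.2  0.   3.6] [0.05 0.4  0.01] 24.8
50 7.5 [-3.7  0.4  5. ] [-0.06  0.61  0.01] 49.9
75 8.0 [-4.4 -1.2  5.1] [-0.16  0.82  0.01] 74.9
92 8.3 [-4.5 -0.1  5.8] [-0.31  0.83  0.05] 91.9
99 8.6 [-4.6 -1.   5.7] [-0.32  0.87  0.01] 98.9
103 8.8 [-4.   0.1  5.9] [-0.07  0.88 -1.71] 102.7
```

Run:
```python
from h import *
env.open_gripper();env.move_l([436.6,-184.4,330],max_speed=200)
for d in(75,-15+90):
    env.move_to([520,-190,390],down(np.radians(75)));break
st();f=grab("wrist","pics/w2.png")
print(proj(f,[614,-192,257]),proj(f,[437,-185,109]))
```

```text
t12.5 [ 519.7 -190.   389.6] q [-0.19  0.2   0.58  1.61 -0.11  1.37  0.15] F [ 0.6  0.4 -0.8] w85.4 gf0.0
[431.26824814 169.73392156] [255.46749881 181.55557024]
```

View pics/w2.png

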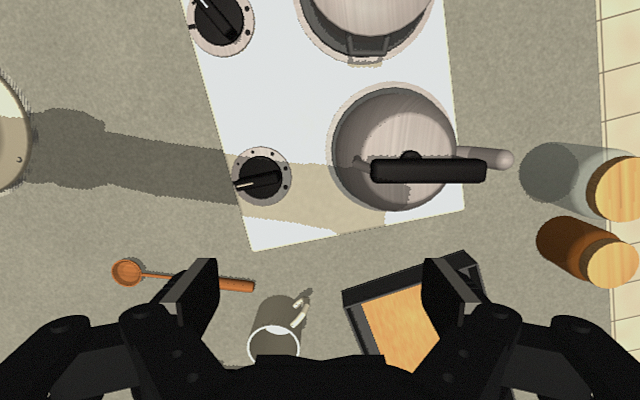

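The pointer's white line now lies over the off mark at about (237,185). The handle bar runs from (371,171) to (487,171).

Run:
```python
from h import *
c=load("pics/w2.png")
p=ray(c,371,170.5,254);q=ray(c,487,171,254);d=q-p;print(p,q,(p+q)/2,np.linalg.norm(d),np.degrees(np.arctan2(d[1],d[0])))
p=ray(c,235,186,109);q=ray(c,281,178,109);d=p-q;print("knob",(p+q)/2,np.degrees(np.arctan2(d[1],d[0])))
for z in(300,228):
  for a in(-14,166):
    x=env.solve_ik([614,-192,z],down(np.radians(a)));print(a,z,None if x is None else np.round(x,2))
for a in range(-180,180,30):
    x=env.solve_ik([491,362,300],down(np.radians(a)));print(a,None if x is None else np.round(x,2))
```

```text
[ 566.63444534 -180.50797045  254.        ] [ 659.13103166 -205.64381457  254.        ] [ 612.8827385  -193.07589251  254.        ] 95.85107792467068 -15.202929123211664
knob [ 439.83545859 -186.36807728  109.        ] 174.99069285575135
-14 300 [-0.28  0.49  0.78  1.52 -0.35  1.28 -1.27]
166 300 [ 0.02  0.41  0.34  1.51 -0.14  1.24  1.7 ]
-14 228 [-0.26  0.55  0.75  1.6  -0.41  1.15 -1.23]
166 228 [ 0.03  0.47  0.32  1.59 -0.16  1.1   1.71]
-180 [-0.84  0.34  0.21  1.59 -0.07  1.21  0.95]
-150 [-0.77  0.34  0.12  1.59 -0.04  1.21  1.45]
-120 [-0.71  0.34  0.04  1.59 -0.01  1.21  1.95]
-90 [ 0.16  0.68 -1.3   1.56  0.66  1.41  1.95]
-60 [ 0.16  0.68 -1.3   1.56  0.66  1.41  2.47]
-30 [-1.53  0.7   1.36  1.62 -0.7   1.4  -2.19]
0 [-0.88  0.34  0.26  1.6  -0.09  1.21 -2.17]
30 [-0.86  0.34  0.24  1.59 -0.08  1.21 -1.66]
60 [-0.84  0.34  0.21  1.59 -0.07  1.21 -1.14]
90 [-0.94  0.35  0.34  1.6  -0.12  1.22 -0.58]
120 [-0.95  0.35  0.36  1.6  -0.13  1.22 -0.05]
150 [-0.9   0.35  0.28  1.6  -0.1   1.21  0.45]
```

Run:
```python
from h import *
o=down(np.radians(164.8))
env.move_to([613,-193,330],o);env.move_l([613,-193,228.5],max_speed=90);st()
env.close_gripper();s=st();p=np.array(s["eef_pos"])
env.move_l(p+[0,0,20],max_speed=40);st();print(env.state()["ee_rot"])
grab("side","pics/s1.png")
```

```text
t15.2 [ 613.5 -193.2  229.3] q [ 0.02  0.47  0.33  1.59 -0.16  1.1   1.7 ] F [ 0.7 -0.1 -0.6] w85.6 gf0.0
t15.8 [ 612.8 -193.5  228.6] q [ 0.02  0.47  0.33  1.59 -0.16  1.1   1.7 ] F [-1.2 -1.6  1.3] w19.3 gf60.1
t16.5 [ 612.7 -193.4  248.6] q [ 0.02  0.45  0.33  1.57 -0.16  1.14  1.69] F [ 0.3  0.6 -6.8] w19.0 gf59.1
[-4.44599427e-05  1.32235578e-01  9.91218316e-01  2.85449933e-05]
```

The wrist carries 6.8 N, about 0.69 kg, so the kettle is held and off the plate. Next I'll carry it over.

Run:
```python
from h import *
env.move_l([612.7,-193.4,365],max_speed=120)
env.move_l([491,362,365],max_speed=140);st()
env.move_l([491,362,200],max_speed=100);st()
f=grab("side","pics/s2.png");g=grab("scene","pics/s3.png")
a=cv2.imread("pics/s2.png")[70:220,200:400];b=cv2.imread("pics/s3.png")[130:280,360:560]
cv2.imwrite("pics/c3.png",cv2.resize(np.hstack([a,b]),(800,300),interpolation=cv2.INTER_CUBIC))
```

```text
t21.9 [491.2 361.7 365. ] q [-0.71  0.3   0.04  1.49 -0.01  1.35  0.64] F [-0.4  0.4 -6.5] w18.8 gf59.1
t23.6 [491.4 362.3 200.8] q [-0.71  0.43  0.04  1.7  -0.02  1.02  0.64] F [-0.3 -0.3 -5.3] w19.1 gf59.1
```

View pics/c3.png

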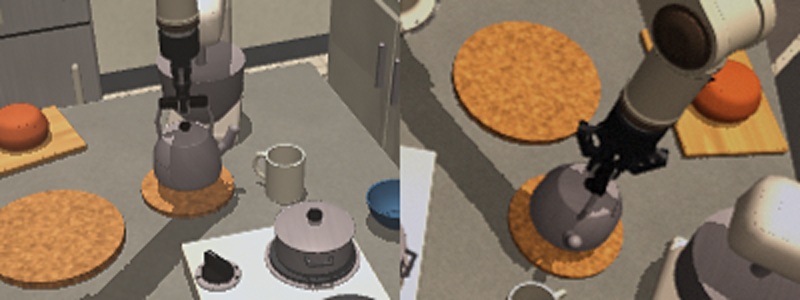

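The kettle hangs upright over the smaller trivet, beside the mug. Now I'll lower it gently until it touches.

Run:
```python
from h import *
env.move_l([491,362,170],max_speed=40);env.pause(.3);f0=st()["force"][2]
z=170
while z>162:
    z-=1;env.move_l([491,362,z],max_speed=15);env.pause(.1);s=env.state();print(z,round(s["eef_pos"][2],1),np.round(s["force"],1))
    if s["force"][2]-f0>4: break
env.open_gripper();st();env.move_l([491,362,300],max_speed=100);env.pause(.5);st()
f=grab("side","pics/s4.png");g=grab("scene","pics/s5.png");w=grab("wrist","pics/w4.png")
a=cv2.imread("pics/s4.png")[130:260,240:400];b=cv2.imread("pics/s5.png")[170:300,380:540]
cv2.imwrite("pics/c4.png",np.vstack([cv2.resize(np.hstack([a,b]),(640,260),interpolation=cv2.INTER_CUBIC),cv2.resize(cv2.imread("pics/w4.png"),(640,400))[:330]]))
```

```text
t24.9 [491.1 362.1 170.3] q [-0.71  0.46  0.03  1.72 -0.02  0.96  0.64] F [ 0.6 -0.1 -6.2] w19.4 gf59.1
169 168.9 [-0.4 -0.1 -6.2]
168 168.0 [ 0.2  0.3 -5.4]
167 167.0 [-0.4 -0.4 -5.3]
166 166.0 [-0.7 -0.  -7.3]
165 165.6 [-1.8 -1.4  1.6]
t27.4 [491.  362.1 165. ] q [-0.7   0.47  0.03  1.73 -0.02  0.95  0.64] F [-0.6 -0.   0.2] w85.2 gf0.0
t29.4 [491. 362. 300.] q [-0.71  0.34  0.04  1.59 -0.01  1.21  0.64] F [ 0.2  0.2 -0.1] w85.4 gf0.0
```

View pics/c4.png

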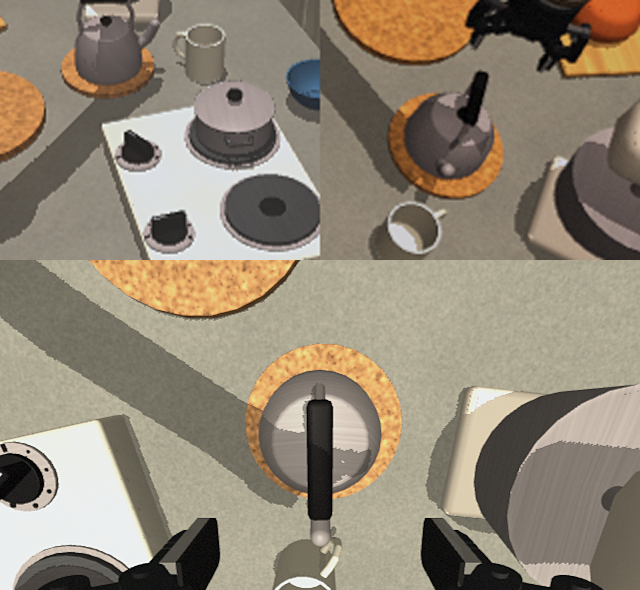

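Run:
```python
from h import *
c=load("pics/w4.png");print(ray(c,324,161,14))
env.job_done()
```

```text
[484.11073433 368.77545406  14.        ]
the job is handed in; nothing more can be done
```

The job is handed in: I turned the right knob anticlockwise to its stop (off) and set the kettle upright on the smaller cork trivet, about 10 mm off centre and well within its edge, without touching the pot, its knob or the other things.

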